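# Gauge a lino block to the first slip of the clutch cap

### The job

Gauge the height of one of the two blue-faced lino blocks, the one lying nearer the green height gauge: lay it flat on the gauge's base, lengthwise under the spindle, and slide one end gently and squarely up to the steel stop plate. Then turn the black clutch cap on top clockwise to bring the spindle foot down onto the block, stop as soon as the clutch first plainly slips (the cap turning on while the thimble stands still), and let go. Leave the other block and the other things alone.

Things in the scene. Friction and masses are not known exactly. Their poses are not given: they have to be found in the camera images.
- gauge: green bench height gauge, screwed down; place and yaw vary. Origin at worktop level on the spindle axis, z up, +x from open front to column. Base 145 x 80 mm (x -55 to +90 mm), its top 12 mm above the worktop. Column 56 mm wide behind x = +42 mm; overarm 36 mm wide (to x = -19 mm) from 58 to 86 mm above the worktop, nut included. Open in front and at the sides
- stop_plate: steel stop plate on the gauge's base in front of the column, 12 mm thick, 56 mm wide, 20 mm high; its front face, at gauge x = +30 mm, is what the block's end goes up to; origin at the middle of that face's lower edge, 12 mm above the worktop; axes as the gauge
- stop_face (a point): same point as the stop plate's origin: middle of the lower edge of its front face; x points into the plate, away from the block
- spindle: steel spindle that moves straight up and down without turning, with a flat round foot of 20 mm diameter; origin at the centre of the foot's underside, axes as the gauge. At the start the foot is 2.4 to 7 mm higher than the top of a block lying on the base
- thimble: aluminium thimble under the cap, 25 mm diameter, 27 mm high, red line on its side at its +x; turns about the vertical spindle axis. Origin at the centre of its underside, 54 mm above the foot's underside. Clockwise from above lowers it, spindle and cap by 2.5 mm per rad at a running torque of 0.16 N m; the screw stays where it is left
- slip_cap: black knurled clutch cap on the thimble, 36 mm diameter, 24 mm high; origin at the centre of its underside, 81.5 mm above the foot's. It drives the thimble until the foot presses: torque rises from 0.16 to 0.30 N m in 0.1 to 0.3 rad, then the cap slips round on the thimble at 0.30 N m (either way). Red lines (each part's +x) in line at the start; the angle between them is the slip
- baren: round brown wooden baren, 122 mm diameter, 43 mm high, bystander; origin under its centre
- tape: roll of masking tape lying flat, 104 mm diameter, 25 mm high, bystander; origin under its centre
- red_tin: ink tin with a red lid, 87 mm diameter, 55 mm high, bystander; origin under its centre
- cutter: lino cutter with a wooden handle, 123 mm long, 25 mm thick, lying down, bystander; origin under its middle
- block_1: wood-mounted lino block with a blue face, 160 mm long (its x) x 46 mm wide (its y), 0.11 to 0.19 kg, blue face up; origin at the centre of its underside. Its height, 21 to 25 mm, is what the gauge is to find; the two blocks look alike but differ in height. Either may lie nearer the gauge and be the one to gauge; either end may go to the stop
- block_2: wood-mounted lino block with a blue face, 160 mm long (its x) x 46 mm wide (its y), 0.11 to 0.19 kg, blue face up; origin at the centre of its underside. Its height, 21 to 25 mm, is what the gauge is to find; the two blocks look alike but differ in height. Either may lie nearer the gauge and be the one to gauge; either end may go to the stop
There are look-alikes about, which are no part of the job. Leave any yellow look-alike of the gauge alone.

How it is judged:
By the outcome, as a careful person would: the job done as asked, in the order asked, and still so for the second after the job is handed in, with the robot touching nothing.
It also fails if it takes over 72 s, if anything falls off the work surface, if the arm or the gripper's body presses on something with over 40 N, if the wrist force passes 120 N, or if a joint passes its speed limit or range.

### The arm

A 6-joint arm with a two-finger parallel gripper is mounted at the origin on the work surface; the furniture and walls round the work are solid. World frame = base frame: x ahead of the robot, y to its left, z up, the work surface at z = 0. Lengths are in m, angles in rad, forces in N, time in s.
With the tool pointing down it reaches from about 0.35 to 0.975 m from the base axis. Payload 4.9 kg.
Tool frame: the origin (TCP) lies on the mounting face of the last link; the fingertips stand 173 mm ahead of it and the grasp point (between the pads) lies 155 mm ahead of it (tcp_to_grasp is the distance from the TCP to the grasp point, in m); z points along the fingers, y is the line along which they close (so a half turn about z gives the same grasp; the last joint's range is limited). The gripper opens to 85 mm and grips with 20 to 120 N. Pads are 22 mm wide; open, the fingers measure 114 mm over their backs; the gripper's body (76 mm by 85 mm) begins 54 mm behind the grasp point. The pads swing forward as they close: fully open they stand 13 mm farther back than shut.
Start: joints at [-1.353, 0.053, 1.613, -0, 1.476, -0.119], TCP at [0.207, -0.59, 0.405] pointing down, gripper open.
Joint ranges: [-3.01, 3.01], [-1.01, 2.22], [0.06, 2.58], [-1.02, 4.17], [0.09, 2.62], [-3.14, 3.14]. Speed limits (rad/s): [2.57, 2.57, 3.14, 3.14, 3.14, 3.14].

### API

Orientations are given as a rotation vector (axis times angle).
In Python, from station import get_obs, get_image, calibration, finish_job, tcp_to_grasp gives the robot as it stands. The module is installed in compiled form; this text tells all that it offers.
- The arm moves only by the tool arm_command, never from a script. Its argument "plan" is a list that holds one entry, the list of rows, each a list of 6 numbers: the shift along the tool's x, y, z in cm, then the turn, a rotation vector about the tool's x, y, z in rad. A call has 1 to 12 rows; each row is the pose to reach, as a shift and turn from the pose commanded when the call began, along the tool's axes at that moment; what a row does not reach only later rows make up. A row lasts 1/12 s, in which the tool goes at most 41.7 mm and 7.16 degrees, less where a joint would pass 70% of its speed; a pose out of reach is approached as far as the arm can. A call with a gripper value outside its range is refused whole. "gripper" is the closure, from -1 (fully open) to 1 (shut), set as the call begins (left out, the last holds). The fingers move at their own pace and stop on an object; "force" is the grip in N (left out, the last holds). Time passes only in rows, so rows that repeat a pose let the fingers close. It gives the time, the measured TCP pose, the force, the opening and the grip force at its end, in the units of the state.
- get_obs(): the state, without advancing time (a new reading comes with each control period).
- get_image(name): name is "scene" or "top"; returns (picture, depth): 384x512x3 uint8, blue, green, red; 384x512 float32, m along the optical axis (not along the pixel's ray), 0 where there is no reading.
- calibration(name): a dict with "fx", "fy", "cx", "cy" (pixels), "dist" ([k1, k2, p1, p2, k3] as OpenCV has them; the pictures are not rectified), "pose" (4x4, takes a point from camera to world coordinates). Camera axes: x right, y up, looking along -z (the intrinsics and any distortion apply to the point x, -y, -z); pixel columns grow to the right and rows downward; lengths in m; the calibration is good to about 2 mm. A picture is of the moment at which its call begins. calibration takes no time and is no camera call.
- finish_job(): hands the job in; it is judged then, once.
The state is a dict: "t": time; "q": joint angles; "dq": joint speeds; "effort": joint torques, N m; "tool_pos": TCP position; "tool_rot": TCP orientation; "contact_force": force on the tool from outside, world axes, zero at the start; "wrist_torque": the same for the moment, N m; "opening": finger opening in m; "grip_force": force on a finger pad.
Only numpy, scipy, OpenCV 4.12 (cv2) and the standard library are available. Lean on these libraries where they do the work, as an engineer would, in place of code of your own. Each camera call takes 0.05 s, during which the arm holds its last target. There are 200 camera calls.

## Working session

There is one attempt and no reset: what is moved stays moved. The work goes in short steps, Python scripts to look and compute and a tool call to move; the robot and the scene stay as the last step left them, time stands still between calls to the robot, and variables do not carry over. Pictures are saved under pics/ and viewed, at most 10 in all, crops included, and the job is handed in when it is done.

Besides the shell and the picture viewer there is one more tool, called after "Request:" as name(argument=value, ...) on one line, values as JSON. arm_command: Moves the arm, as the interface text tells. Its arguments: {"type":"object","properties":{"plan":{"type":"array"},"gripper":{"type":"number"},"force":{"type":"number"}},"required":["plan"]}

```bash
ls; mkdir -p pics; python3 - <<'E'
from station import *
import cv2,numpy as np
o=get_obs();print(o, tcp_to_grasp)
for n in("scene","top"):
    p,d=get_image(n);cv2.imwrite(f"pics/{n}0.png",p);np.save(f"{n}0.npy",d)
    c=calibration(n);print(n,{k:np.round(v,4).tolist() for k,v in c.items()})
E
```

```text
pics
{'t': 0.0, 'q': array([-1.35300388e+00,  5.33493640e-02,  1.61428165e+00,  7.17077489e-06,
        1.47599943e+00, -1.18993257e-01]), 'dq': array([-0.00083707, -0.00038175, -0.00166572,  0.00131609, -0.00025568,
        0.00087631]), 'effort': array([-2.14913111e-03, -3.93693817e+01, -3.70172596e+01, -2.97317974e-04,
        7.26090831e-03, -2.20269447e-05]), 'tool_pos': array([ 0.20648151, -0.58962466,  0.40347468]), 'tool_rot': array([-3.09514938e+00, -5.26182886e-01,  1.46768249e-04]), 'contact_force': array([0.08502247, 0.04565416, 0.26069864]), 'wrist_torque': array([-0.03360695, -0.0293684 , -0.02837029]), 'grip_force': 0.0, 'opening': 0.08536895435319625} 0.1547
scene {'fx': 425.2166, 'fy': 425.2166, 'cx': 270.5413, 'cy': 190.0315, 'dist': [-0.0124, 0.0, 0.0, 0.0, 0.0], 'pose': [[-0.7493, 0.4096, -0.5204, -0.2614], [-0.662, -0.4411, 0.606, 0.811], [0.0187, 0.7985, 0.6016, 0.9309], [0.0, 0.0, 0.0, 1.0]]}
top {'fx': 370.2074, 'fy': 370.2074, 'cx': 258.3783, 'cy': 189.2859, 'dist': [-0.0437, 0.0, 0.0, 0.0, 0.0], 'pose': [[-0.0072, 0.9806, -0.1959, 0.1544], [-1.0, -0.0069, 0.0025, -0.0201], [0.0011, 0.1959, 0.9806, 1.4333], [0.0, 0.0, 0.0, 1.0]]}
```

View pics/scene0.png

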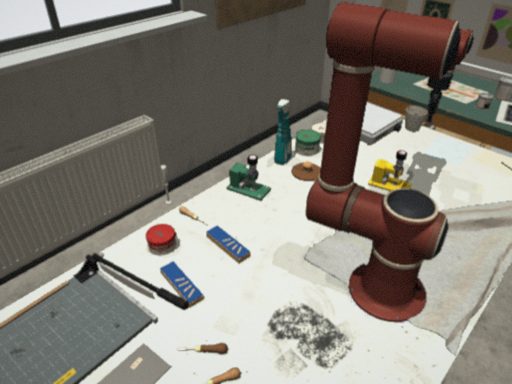

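View pics/top0.png

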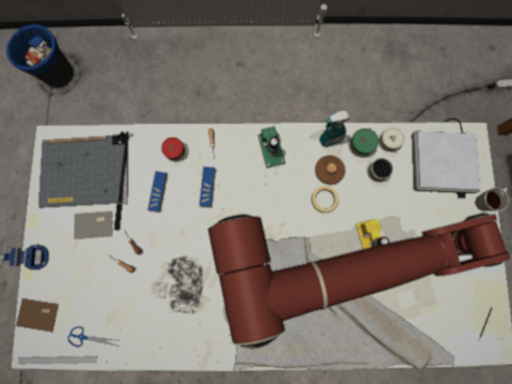

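The pictures show the green gauge at top px (272,147), with the nearer block at (207,187) and the farther one at (158,192). The baren is at (330,169), the tape at (324,199), the cutter at (212,142) and the yellow look-alike at (370,235). Next I'll enlarge the area and fit poses.

```bash
cat > h.py <<'E'
from station import *
import cv2,numpy as np
def world(n,d,uv=None):
    c=calibration(n);K=np.array([[c['fx'],0,c['cx']],[0,c['fy'],c['cy']],[0,0,1]])
    h,w=d.shape
    if uv is None:
        u,v=np.meshgrid(np.arange(w),np.arange(h));uv=np.stack([u,v],-1).reshape(-1,2)
    uv=np.asarray(uv,float).reshape(-1,1,2)
    r=cv2.undistortPoints(uv,K,np.array(c['dist'])).reshape(-1,2)
    z=d[uv[:,0,1].round().astype(int),uv[:,0,0].round().astype(int)]
    P=np.c_[r[:,0]*z,-r[:,1]*z,-z]
    T=np.array(c['pose']);return P@T[:3,:3].T+T[:3,3]
def project(n,P):
    c=calibration(n);K=np.array([[c['fx'],0,c['cx']],[0,c['fy'],c['cy']],[0,0,1]])
    T=np.array(c['pose']);q=(np.asarray(P,float)-T[:3,3])@T[:3,:3];q=q*[1,-1,-1]
    return cv2.projectPoints(q.reshape(-1,1,3),np.zeros(3),np.zeros(3),K,np.array(c['dist']))[0].reshape(-1,2)
E
python3 - <<'E'
from h import *
for n in("scene","top"):
    p=cv2.imread(f"pics/{n}0.png");d=np.load(f"{n}0.npy");W=world(n,d).reshape(384,512,3)
    hsv=cv2.cvtColor(p,cv2.COLOR_BGR2HSV)
    blue=cv2.inRange(hsv,(95,120,50),(125,255,255));green=cv2.inRange(hsv,(60,90,20),(85,255,255))
    for nm,m in(("blue",blue),("green",green)):
        k,l,s,ce=cv2.connectedComponentsWithStats(cv2.morphologyEx(m,cv2.MORPH_CLOSE,np.ones((5,5))))
        for i in range(1,k):
            if s[i,4]<60:continue
            P=W[(l==i)];P=P[(P[:,0]>.2)&(P[:,2]>.005)&(P[:,2]<.12)]
            if len(P)<40:continue
            r=cv2.minAreaRect(P[:,:2].astype(np.float32)*1000)
            print(n,nm,ce[i].round(),s[i,4],"z",np.percentile(P[:,2],[5,50,95]).round(3),"rect",np.round(r[0],1),np.round(r[1],1),round(r[2],1))
p=cv2.imread("pics/top0.png")[115:225,180:290];q=cv2.imread("pics/scene0.png")[140:270,170:290]
cv2.imwrite("pics/crop1.png",np.hstack([cv2.resize(p,(400,400),interpolation=2),cv2.resize(q,(369,400),interpolation=2)]))
E
```

```text
scene blue [228. 242.] 439 z [0.02  0.023 0.026] rect [449.4 180.2] [ 41.6 158. ] 84.3
scene blue [181. 282.] 615 z [0.02  0.023 0.025] rect [430.7 376.1] [ 40.9 153.6] 81.6
scene green [308. 137.] 280 z [0.058 0.067 0.071] rect [ 616.6 -437.2] [ 90.5 108.1] 36.1
scene green [245. 182.] 620 z [0.008 0.02  0.084] rect [600.6 -72.9] [135.4  79.3] 14.0
top blue [207. 187.] 377 z [0.019 0.024 0.028] rect [449.9 177.1] [ 39.7 150. ] 84.9
top blue [157. 191.] 364 z [0.016 0.021 0.026] rect [433.3 372.5] [ 39.4 150.4] 81.9
top blue [ 33. 257.] 267 z [0.008 0.016 0.096] rect [214.6 822.8] [57.7 15.6] 67.8
top green [332. 132.] 161 z [0.036 0.094 0.119] rect [ 624.6 -303.1] [58.5 28.6] 72.2
top green [270. 147.] 398 z [0.008 0.016 0.087] rect [604.9 -75.7] [133.7  69.6] 13.6
top green [365. 141.] 421 z [0.063 0.069 0.074] rect [ 616.3 -437.5] [90.2 92.9] 43.8
```

View pics/crop1.png

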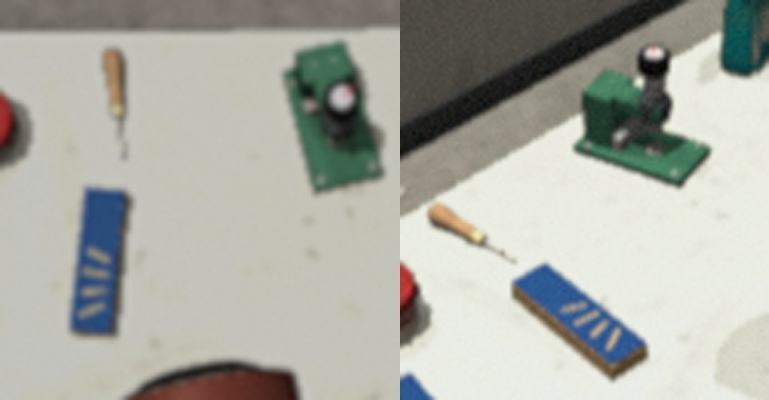

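The crop shows the gauge's column at its far (+x) end and its open front facing the robot, yaw about +14°. The block lies at about -6°. I'll fit both silhouettes for a more precise pose.

```bash
cat > fit.py <<'E'
from h import *
from scipy.optimize import minimize
S=4
def box(x0,x1,y0,y1,z0,z1):return np.array([[x,y,z] for x in(x0,x1) for y in(y0,y1) for z in(z0,z1)])
GA=[box(-.055,.09,-.04,.04,0,.012),box(.042,.09,-.028,.028,.012,.086)]
BL=lambda h:[box(-.08,.08,-.023,.023,h,h)]
def place(B,p):
    c,s=np.cos(p[2]),np.sin(p[2]);return B@np.array([[c,-s,0],[s,c,0],[0,0,1]]).T+[p[0],p[1],0]
def render(n,boxes,p,shape,o):
    m=np.zeros(shape,np.uint8)
    for B in boxes:
        q=(project(n,place(B,p))-o+.5)*S-.5
        hull=cv2.convexHull(q.astype(np.float32));cv2.fillConvexPoly(m,np.round(hull*16).astype(np.int32),255,shift=4)
    return m
def fit(n,img,lo,hi,boxes,p0,ksz=15):
    c=np.round(project(n,[[p0[0],p0[1],.03]])[0]).astype(int);o=c-45
    crop=cv2.resize(img[o[1]:o[1]+90,o[0]:o[0]+90],None,fx=S,fy=S,interpolation=cv2.INTER_CUBIC)
    m=cv2.inRange(cv2.cvtColor(crop,cv2.COLOR_BGR2HSV),lo,hi)
    m=cv2.morphologyEx(m,cv2.MORPH_CLOSE,np.ones((ksz,ksz)))
    k,l,s,ce=cv2.connectedComponentsWithStats(m)
    r0=render(n,boxes,p0,m.shape,o)
    i=1+np.argmax([((l==j)&(r0>0)).sum() for j in range(1,k)]);m=((l==i)*255).astype(np.uint8)
    mb=cv2.GaussianBlur(m,(0,0),3).astype(float)
    f=lambda p:np.abs(cv2.GaussianBlur(render(n,boxes,p,m.shape,o),(0,0),3)-mb).sum()/255
    sx=np.array(p0)+np.vstack([np.zeros(3),np.diag([.01,.01,.08])])
    r=minimize(f,p0,method='Nelder-Mead',options=dict(initial_simplex=sx,xatol=1e-5,fatol=.1))
    return r.x,r.fun/(m>0).sum(),m,o
GLO,GHI,BLO,BHI=(55,80,15),(90,255,255),(95,100,40),(125,255,255)
E
python3 - <<'E'
from fit import *
for n in("scene","top"):
    p=cv2.imread(f"pics/{n}0.png")
    x,e,*_=fit(n,p,GLO,GHI,GA,[.585,-.078,.245]);print(n,"gauge",x.round(4),np.degrees(x[2]).round(2),round(e,3))
    for p0 in([.45,.178,-.1],[.432,.374,-.14]):
        x,e,*_=fit(n,p,BLO,BHI,BL(.023),p0);print(n,"block",x.round(4),np.degrees(x[2]).round(2),round(e,3))
    # cap top points
    W=world(n,np.load(f"{n}0.npy")).reshape(-1,3)
    s=(np.hypot(W[:,0]-.585,W[:,1]+.078)<.05)&(W[:,2]>.125)&(W[:,2]<.18)
    print("cap",s.sum(),W[s].mean(0).round(4),np.percentile(W[s][:,2],[10,50,90]).round(4),W[s].min(0).round(4),W[s].max(0).round(4))
E
```

```text
scene gauge [ 0.586  -0.0902  0.2513] 14.4 0.574
scene block [ 0.4496  0.1792 -0.05  ] -2.86 0.206
scene block [ 0.4329  0.376  -0.1553] -8.9 0.197
cap 97 [ 0.5836 -0.0726  0.1389] [0.1288 0.1414 0.1455] [ 0.568  -0.094   0.1252] [ 0.6053 -0.0574  0.1479]
top gauge [ 0.5949 -0.0781  0.1999] 11.45 0.883
top block [ 0.4528  0.178  -0.0721] -4.13 0.234
top block [ 0.4363  0.3709 -0.1456] -8.34 0.254
cap 85 [ 0.586  -0.0796  0.1436] [0.1371 0.1448 0.1481] [ 0.5705 -0.0966  0.1265] [ 0.6045 -0.0634  0.152 ]
```

```bash
python3 - <<'E'
from fit import *
R=[]
for n in("scene","top"):
    p=cv2.imread(f"pics/{n}0.png");row=[]
    for bx,lo,hi,p0 in((GA,GLO,GHI,[.585,-.078,.245]),(BL(.023),BLO,BHI,[.45,.178,-.1])):
        x,e,m,o=fit(n,p,lo,hi,bx,p0)
        c=cv2.resize(p[o[1]:o[1]+90,o[0]:o[0]+90],None,fx=S,fy=S,interpolation=2)
        for q,col in((p0,(0,255,255)),(x,(0,0,255))):
            cs=cv2.findContours(render(n,bx,q,m.shape,o),0,1)[0];cv2.drawContours(c,cs,-1,col,1)
        cs=cv2.findContours(m,0,1)[0];cv2.drawContours(c,cs,-1,(255,0,255),1)
        row.append(c[60:300,:])
    R.append(np.hstack(row))
cv2.imwrite("pics/ov.png",np.vstack(R))
E
```

```text
(no output)
```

View pics/ov.png

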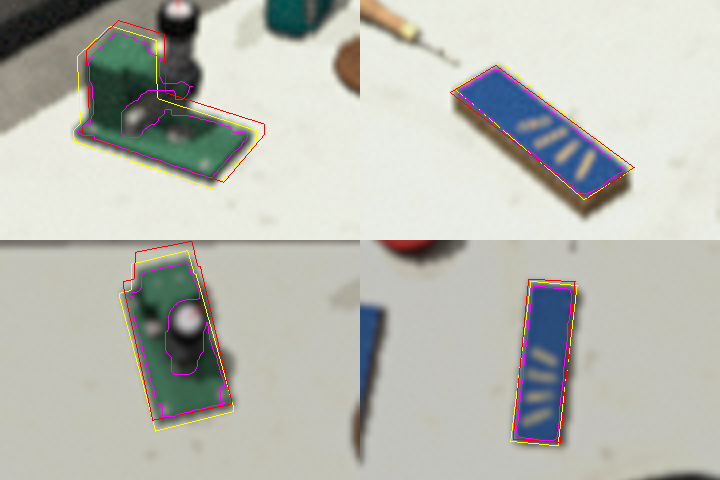

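```bash
cat >> fit.py <<'E'
def fit2(n,img,kind,boxes,p0):
    c=np.round(project(n,[[p0[0],p0[1],.03]])[0]).astype(int);o=c-45
    crop=cv2.resize(img[o[1]:o[1]+90,o[0]:o[0]+90],None,fx=S,fy=S,interpolation=cv2.INTER_CUBIC)
    b,g,r=[a.astype(float) for a in cv2.split(crop)]
    a=(g-r) if kind=='g' else (b-r)
    r0=render(n,boxes,p0,a.shape,o)
    ign=np.zeros(a.shape,np.uint8)
    if kind=='g': ign=render(n,[box(-.035,.045,-.02,.02,.012,.16)],p0,a.shape,o)
    ker=np.ones((25,25),np.uint8)
    zone=(cv2.dilate(r0,ker)>0)&(ign==0)
    inn=cv2.erode(r0,ker)>0
    hi=np.median(a[inn&zone]);lo=np.median(a[~(r0>0)&zone])
    m=np.uint8((np.clip((a-lo)/(hi-lo),0,1)>.5)*255)
    if kind=='b': m=cv2.morphologyEx(m,cv2.MORPH_CLOSE,np.ones((25,25)))
    f=lambda p:(np.abs(render(n,boxes,p,m.shape,o).astype(float)-m)*zone).sum()/255
    best=None
    for t in(0.,.06,-.06):
        q=np.array(p0)+[0,0,t];sx=q+np.vstack([np.zeros(3),np.diag([.006,-.006,.05])])
        r_=minimize(f,q,method='Nelder-Mead',options=dict(initial_simplex=sx,xatol=1e-5,fatol=.1))
        if best is None or r_.fun<best.fun:best=r_
    return best.x,best.fun/(r0>0).sum(),m,o,crop
def overlay(res,n,boxes):
    x,e,m,o,c=res;c=c.copy()
    for q,col in((render(n,boxes,x,m.shape,o),(0,0,255)),(m,(255,0,255))):
        cv2.drawContours(c,cv2.findContours(q,0,1)[0],-1,col,1)
    return c
E
python3 - <<'E'
from fit import *
R=[]
for n in("scene","top"):
    p=cv2.imread(f"pics/{n}0.png");row=[]
    for k,bx,p0 in(('g',GA,[.587,-.079,.245]),('b',BL(.023),[.45,.178,-.08])):
        r=fit2(n,p,k,bx,p0);x=r[0];print(n,k,x.round(4),np.degrees(x[2]).round(2),round(r[1],3));row.append(overlay(r,n,bx)[60:300])
    R.append(np.hstack(row))
cv2.imwrite("pics/ov2.png",np.vstack(R))
E
```

```text
scene g [ 0.584  -0.0887  0.2186] 12.52 0.112
scene b [ 0.4498  0.1784 -0.0869] -4.98 0.104
top g [ 0.591  -0.0794  0.1894] 10.85 0.201Traceback (most recent call last):
  File "<stdin>", line 6, in <module>
  File "fit.py", line 47, in fit2
    r_=minimize(f,q,method='Nelder-Mead',options=dict(initial_simplex=sx,xatol=1e-5,fatol=.1))
    res = _minimize_neldermead(fun, x0, args, callback, bounds=bounds,
                               **options)
    fsim[j] = func(sim[j])
              ~~~~^^^^^^^^
    fx = function(np.copy(x), *(wrapper_args + args))
  File "fit.py", line 43, in <lambda>
    f=lambda p:(np.abs(render(n,boxes,p,m.shape,o).astype(float)-m)*zone).sum()/255
                       ~~~~~~^^^^^^^^^^^^^^^^^^^^^
  File "fit.py", line 12, in render
    q=(project(n,place(B,p))-o+.5)*S-.5
       ~~~~~~~^^^^^^^^^^^^^^
  File "h.py", line 14, in project
    c=calibration(n);K=np.array([[c['fx'],0,c['cx']],[0,c['fy'],c['cy']],[0,0,1]])
ValueError: time passes only in moves, steps and waits
```

```bash
python3 - <<'E'
import cv2,numpy as np
s=cv2.imread("pics/scene0.png")[145:205,220:280];t=cv2.imread("pics/top0.png")[120:172,248:296]
a=cv2.resize(s,None,fx=7,fy=7,interpolation=cv2.INTER_CUBIC);b=cv2.resize(t,(370,401),interpolation=cv2.INTER_CUBIC)
b=np.vstack([b,np.zeros((19,370,3),np.uint8)])
cv2.imwrite("pics/g1.png",np.hstack([a,b]))
from station import calibration
import pickle
pickle.dump({n:calibration(n) for n in("scene","top")},open("cal.pkl","wb"))
E
sed -i 's/^import cv2,numpy as np/import cv2,numpy as np,pickle\nCAL=pickle.load(open("cal.pkl","rb"))\ncalibration=lambda n:CAL[n]/' h.py
```

```text
(no output)
```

View pics/g1.png

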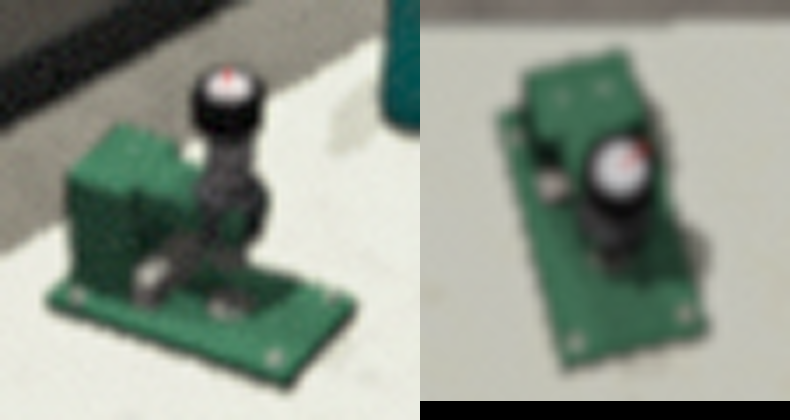

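```bash
cat > g.py <<'E'
from fit import *
from scipy.optimize import least_squares
obs={"scene":(np.array([[47,293],[285,381],[357,300]])/7-.5+[220,145], np.array([229,84])/7-.5+[220,145]),
"top":(np.array([[78,118],[147,370],[288,328]])/7.708-.5+[248,120], np.array([203,172])/7.708-.5+[248,120])}
C=np.array([[.09,.04,.012],[-.055,.04,.012],[-.055,-.04,.012]])
for n,(uv,cap) in obs.items():
    r=least_squares(lambda p:(project(n,place(C,p))-uv).ravel(),[.587,-.079,.245]);print(n,r.x.round(4),np.degrees(r.x[2]).round(2),"res",r.fun.round(2))
    for h in(.140,.145,.150):
        q=least_squares(lambda p:(project(n,[[p[0],p[1],h]])-cap).ravel(),[.587,-.079]).x;print(" cap",h,q.round(4))
f=lambda p:np.concatenate([(project(n,place(C,p))-obs[n][0]).ravel() for n in obs])
r=least_squares(f,[.587,-.079,.245]);print(r.x.round(4),np.degrees(r.x[2]),r.fun.round(2))
for n in obs:
    q=fit2(n,cv2.imread(f"pics/{n}0.png"),'b',BL(.023),[.45,.178,-.08]);print(n,q[0].round(4),np.degrees(q[0][2]),q[1])
E
python3 g.py
```

```text
scene [ 0.5879 -0.0783  0.2118] 12.14 res [-0.65 -0.02 -0.13  0.05  0.78 -0.13]
 cap 0.14 [ 0.5961 -0.0865]
 cap 0.145 [ 0.5907 -0.0809]
 cap 0.15 [ 0.5853 -0.0752]
top [ 0.5888 -0.0809  0.2523] 14.46 res [-0.66 -0.77 -0.24  0.14  0.89  0.59]
 cap 0.14 [ 0.5895 -0.0813]
 cap 0.145 [ 0.5878 -0.081 ]
 cap 0.15 [ 0.5862 -0.0808]
[ 0.5888 -0.0798  0.2368] 13.567185871762657 [-0.63  0.09  0.42 -0.38  0.81 -0.69 -0.62 -0.99 -0.75  0.06  0.47  0.81]
scene [ 0.4498  0.1784 -0.0869] -4.981662075993126 0.10446428571428572
top [ 0.4514  0.178  -0.0919] -5.263167569323717 0.1161836368299564
```

The gauge spindle axis is at about (0.588, -0.0805), yaw about 13.7°. The block centre is at about (0.4505, 0.178), yaw about -5.3°. First I'll move to a waypoint.

```bash
cat > mv.py <<'E'
from station import get_obs
import numpy as np,sys
from scipy.spatial.transform import Rotation as R
def rel(x,y,z,psi,pr=True):
    "shift (cm) and turn about tool z from measured pose to TCP x,y,z with tool x at world angle psi(deg), straight down"
    o=get_obs();T=R.from_rotvec(o['tool_rot']);d=T.inv().apply(np.array([x,y,z])-o['tool_pos'])*100
    G=R.from_euler('z',psi,degrees=True)*R.from_euler('x',180,degrees=True)
    w=(T.inv()*G).as_rotvec()
    xt=T.apply([1,0,0]);print("t",round(o['t'],2),"pos",o['tool_pos'].round(4),"psi",np.degrees(np.arctan2(xt[1],xt[0])).round(2),"q",o['q'].round(2),"F",o['contact_force'].round(2),"M",o['wrist_torque'].round(3),"open",round(o['opening'],4))
    print("shift",d.round(2),"turn",w.round(3))
if __name__=="__main__":rel(*map(float,sys.argv[1:5]))
E
```

Request:
arm_command(plan=[[[37.5,-33.5,0,0,0,0.43],[37.5,-33.5,0,0,0,0.43],[37.5,-33.5,0,0,0,0.43],[37.5,-33.5,0,0,0,0.43],[37.5,-33.5,0,0,0,0.43],[37.5,-33.5,0,0,0,0.43],[37.5,-33.5,0,0,0,0.43],[37.5,-33.5,0,0,0,0.43],[37.5,-33.5,0,0,0,0.43],[37.5,-33.5,0,0,0,0.43],[37.5,-33.5,0,0,0,0.43],[37.5,-33.5,0,0,0,0.43]]], gripper=-1)

```text
t: 1.1
tool_pos: [0.4487, -0.1502, 0.4044]
tool_rot: [3.138, -0.147, 0.0]
contact_force: [1.6, -1.2, 0.1]
opening: 0.0851
grip_force: 0.0
```

```bash
python3 mv.py .4256 .1803 .27 -5.3
```

```text
t 1.1 pos [ 0.4487 -0.1502  0.4044] psi -5.35 q [-0.48 -0.32  1.95 -0.    1.51  1.18] F [ 1.57 -1.21  0.1 ] M [-0.048 -0.022 -0.047] open 0.0851
shift [ -5.38 -32.69  13.44] turn [ 0.    -0.    -0.001]
```

Request:
arm_command(plan=[[[-5.4,-32.7,13.4,0,0,0],[-5.4,-32.7,13.4,0,0,0],[-5.4,-32.7,13.4,0,0,0],[-5.4,-32.7,13.4,0,0,0],[-5.4,-32.7,13.4,0,0,0],[-5.4,-32.7,13.4,0,0,0],[-5.4,-32.7,13.4,0,0,0],[-5.4,-32.7,13.4,0,0,0],[-5.4,-32.7,13.4,0,0,0],[-5.4,-32.7,13.4,0,0,0],[-5.4,-32.7,13.4,0,0,0]]])

```text
t: 2.02
tool_pos: [0.4243, 0.1792, 0.2696]
tool_rot: [3.137, -0.142, -0.004]
contact_force: [0.5, -1.6, 0.0]
opening: 0.0853
grip_force: 0.0
```

```bash
python3 mv.py .4256 .1803 .178 -5.3
```

```text
t 2.02 pos [0.4243 0.1792 0.2696] psi -5.17 q [ 0.24 -0.23  2.11 -0.    1.26  1.9 ] F [ 0.48 -1.61  0.02] M [ 0.034 -0.054 -0.052] open 0.0853
shift [ 0.14 -0.13  9.15] turn [0.001 0.002 0.002]
```

Request:
arm_command(plan=[[[0.1,0,4,0,0,0],[0.1,0,7,0,0,0],[0.1,0,9,0,0,0],[0.1,0,9.1,0,0,0],[0.1,0,9.1,0,0,0]]])

```text
t: 2.43
tool_pos: [0.426, 0.1773, 0.1793]
tool_rot: [3.137, -0.149, -0.003]
contact_force: [0.5, 0.4, 0.4]
opening: 0.0856
grip_force: 0.0
```

Request:
arm_command(plan=[[[0,0,0,0,0,0],[0,0,0,0,0,0],[0,0,0,0,0,0],[0,0,0,0,0,0],[0,0,0,0,0,0],[0,0,0,0,0,0],[0,0,0,0,0,0],[0,0,0,0,0,0],[0,0,0,0,0,0],[0,0,0,0,0,0]]], gripper=1, force=40)

```text
t: 3.27
tool_pos: [0.4273, 0.1785, 0.1819]
tool_rot: [-3.137, 0.146, -0.006]
contact_force: [-0.3, -0.3, 7.2]
opening: 0.0449
grip_force: 41.7
```

```bash
python3 mv.py .4256 .1803 .26 -5.3
```

```text
t 3.27 pos [0.4273 0.1785 0.1819] psi -5.33 q [ 0.23 -0.08  2.15 -0.    1.07  1.9 ] F [-0.28 -0.33  7.19] M [-0.05   0.115  0.033] open 0.0449
shift [-0.15 -0.17 -7.81] turn [-0.001 -0.004 -0.001]
```

Request:
arm_command(plan=[[[0,0,-2,0,0,0],[0,0,-5,0,0,0],[0,0,-6,0,0,0],[0,0,-6,0,0,0]]])

```text
t: 3.6
tool_pos: [0.4275, 0.1787, 0.2432]
tool_rot: [-3.136, 0.146, -0.012]
contact_force: [0.4, -0.3, -1.4]
opening: 0.0452
grip_force: 41.5
```

```bash
python3 mv.py .4131 -.1231 .232 13.7
```

```text
t 3.6 pos [0.4275 0.1787 0.2432] psi -5.33 q [ 0.24 -0.19  2.12 -0.    1.2   1.9 ] F [ 0.36 -0.34 -1.36] M [ 0.009 -0.019 -0.014] open 0.0452
shift [ 1.36 30.18  1.06] turn [-0.001 -0.008 -0.332]
```

Request:
arm_command(plan=[[[0.1,2,0.2,0,0,-0.03],[0.3,5,0.4,0,0,-0.06],[0.5,8.5,0.6,0,0,-0.1],[0.6,12,0.8,0,0,-0.14],[0.8,15.5,1,0,0,-0.18],[1,19,1,0,0,-0.22],[1.1,22.5,1,0,0,-0.26],[1.2,26,1,0,0,-0.3],[1.3,28.5,1,0,0,-0.32],[1.36,30.2,1,0,0,-0.332],[1.36,30.2,1,0,0,-0.332],[1.36,30.2,1,0,0,-0.332]]])

```text
t: 4.6
tool_pos: [0.4109, -0.124, 0.2284]
tool_rot: [-3.118, -0.37, 0.003]
contact_force: [-0.3, -1.0, -1.4]
opening: 0.0453
grip_force: 41.6
```

```bash
python3 mv.py .4617 -.1113 .210 13.7; python3 - <<'E'
from fit import *
im={}
for n in("scene","top"):
    p,d=get_image(n);im[n]=p;cv2.imwrite(f"pics/{n}1.png",p)
t=im["top"][130:230,235:335];s=im["scene"][150:250,205:305]
cv2.imwrite("pics/c2.png",np.hstack([cv2.resize(s,(400,400),interpolation=2),cv2.resize(t,(400,400),interpolation=2)]))
E
```

```text
t 4.6 pos [ 0.4109 -0.124   0.2284] psi 13.55 q [-0.47 -0.25  2.21  0.    1.19  0.87] F [-0.3  -0.95 -1.4 ] M [-0.007  0.016  0.026] open 0.0453
shift [ 5.24 -0.04  1.83] turn [-0.002  0.001 -0.003]
```

View pics/c2.png

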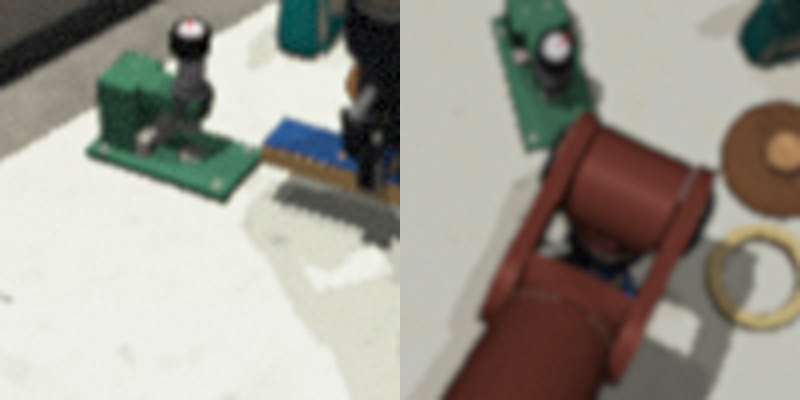

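Request:
arm_command(plan=[[[1,0,0.5,0,0,0],[2.5,0,1,0,0,0],[4,0,1.5,0,0,0],[5.0,0,1.8,0,0,0],[5.2,0,1.8,0,0,0],[5.2,0,1.8,0,0,0],[5.2,0,1.8,0,0,0]]])

```text
t: 5.28
tool_pos: [0.4617, -0.1106, 0.2115]
tool_rot: [-3.119, -0.376, 0.001]
contact_force: [-0.2, -0.2, -1.5]
opening: 0.0449
grip_force: 41.6
```

```bash
python3 mv.py .4617 -.1113 .196 13.7; python3 - <<'E'
from fit import *
p,d=get_image("scene");cv2.imwrite("pics/scene2.png",p)
s=p[145:225,210:310]
cv2.imwrite("pics/c3.png",cv2.resize(s,(800,600)[:1]+(640,),interpolation=cv2.INTER_CUBIC)[:600])
E
```

```text
t 5.28 pos [ 0.4617 -0.1106  0.2115] psi 13.76 q [-0.39 -0.1   2.11 -0.    1.14  0.94] F [-0.18 -0.16 -1.5 ] M [ 0.009  0.066 -0.038] open 0.0449
shift [-0.02  0.07  1.55] turn [-0.     0.001  0.001]
```

View pics/c3.png

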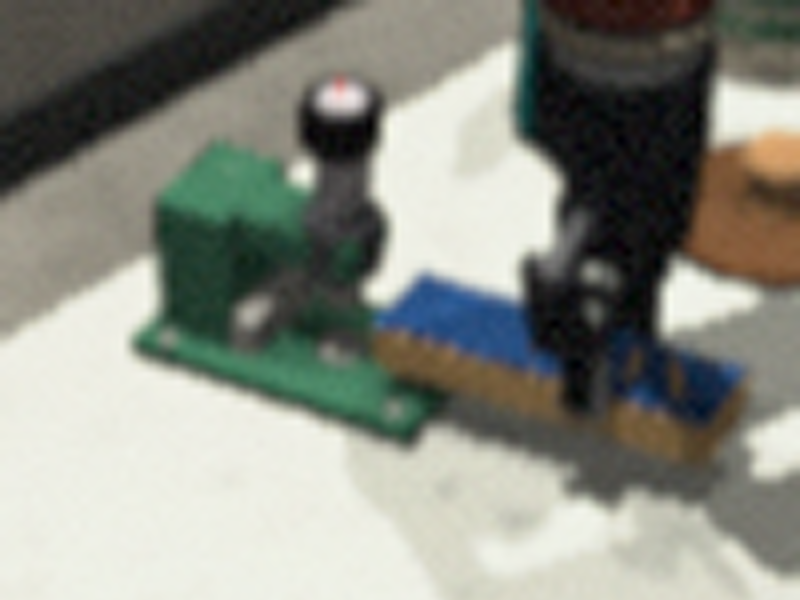

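```bash
python3 - <<'E'
from fit import *
from scipy.optimize import least_squares
n="scene";px=lambda a:np.array(a)/8-.5+[210,145]
B=np.array([[.08,.023,.0526],[.08,-.023,.0526],[-.08,.023,.0526],[-.08,-.023,.0526]])
uv=px([[372,328],[423,275],[700,425],[745,370]])
r=least_squares(lambda p:(project(n,place(B,p))-uv).ravel(),[.484,-.105,.24]);print(r.x.round(4),np.degrees(r.x[2]),(r.fun*8).round(1))
C=np.array([[.09,.04,.012],[-.055,.04,.012]]);uv=px([[137,333],[413,432]])
r=least_squares(lambda p:(project(n,place(C,p))-uv).ravel(),[.587,-.08,.24]);print(r.x.round(4),np.degrees(r.x[2]),(r.fun*8).round(1))
E
```

```text
[ 0.4843 -0.1027  0.2585] 14.809216324822154 [-3.3 -4.1 -5.4 -5.1  5.1  5.4  3.3  2. ]
[ 0.5868 -0.0823  0.2169] 12.427223662162273 [-0.5 -0.6  0.5  0.5]
```

Request:
arm_command(plan=[[[0,0,0.5,0,0,0],[0,0,1.0,0,0,0],[0,0,1.3,0,0,0],[0,0,1.5,0,0,0],[0,0,1.6,0,0,0],[0,0,1.6,0,0,0]]])

```text
t: 5.83
tool_pos: [0.4618, -0.1114, 0.1953]
tool_rot: [-3.119, -0.374, 0.001]
contact_force: [0.1, 0.3, -0.6]
opening: 0.0447
grip_force: 41.6
```

```bash
python3 mv.py .5015 -.1012 .195 13.4
```

```text
t 5.83 pos [ 0.4618 -0.1114  0.1953] psi 13.67 q [-0.39 -0.07  2.11  0.    1.1   0.94] F [ 0.11  0.3  -0.64] M [-0.05   0.076 -0.037] open 0.0447
shift [ 4.1  -0.06  0.02] turn [-0.     0.001  0.005]
```

Request:
arm_command(plan=[[[0.5,0,0.05,0,0,0],[1.0,0,0.05,0,0,0],[1.5,0,0.05,0,0,0],[2,0,0.05,0,0,0],[2.5,0,0.05,0,0,0],[3,0,0.05,0,0,0],[3.5,0,0.05,0,0,0],[4,0,0.05,0,0,0],[4.4,0,0.05,0,0,0],[4.6,0,0.05,0,0,0],[4.6,0,0.05,0,0,0]]])

```text
t: 6.75
tool_pos: [0.5072, -0.1004, 0.1953]
tool_rot: [3.119, 0.375, 0.0]
contact_force: [0.9, -0.2, -2.5]
opening: 0.0453
grip_force: 41.6
```

```bash
python3 mv.py .5170 -.0975 .195 13.4; python3 - <<'E'
from fit import *
p,d=get_image("scene");cv2.imwrite("pics/scene3.png",p)
cv2.imwrite("pics/c4.png",cv2.resize(p[150:210,215:295],(800,600),interpolation=cv2.INTER_CUBIC))
E
```

```text
t 6.75 pos [ 0.5072 -0.1004  0.1953] psi 13.7 q [-0.34  0.03  2.01  0.    1.1   0.99] F [ 0.88 -0.15 -2.45] M [ 0.014  0.058 -0.014] open 0.0453
shift [ 1.03 -0.05  0.03] turn [ 0.    -0.     0.005]
```

View pics/c4.png

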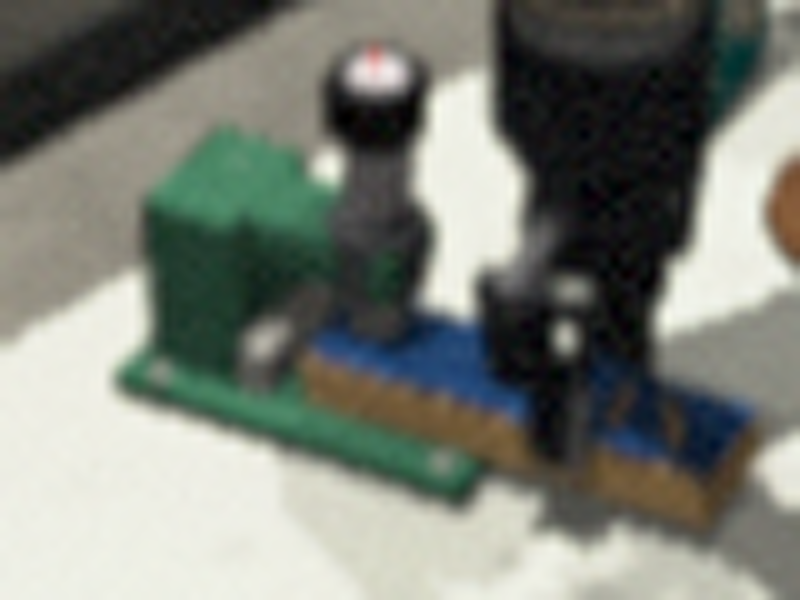

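Request:
arm_command(plan=[[[0.2,0,0,0,0,0],[0.4,0,0,0,0,0],[0.6,0,0,0,0,0],[0.7,0,0,0,0,0],[0.8,0,0,0,0,0],[0.85,0,0,0,0,0],[0.9,0,0,0,0,0],[0.95,0,0,0,0,0],[1.0,0,0,0,0,0],[1.0,0,0,0,0,0],[1.0,0,0,0,0,0]]])

```text
t: 7.72
tool_pos: [0.5164, -0.0981, 0.1952]
tool_rot: [3.119, 0.374, -0.0]
contact_force: [-0.8, -0.7, -2.1]
opening: 0.045
grip_force: 41.6
```

```bash
python3 mv.py .5170 -.0975 .195 13.4
```

```text
t 7.72 pos [ 0.5164 -0.0981  0.1952] psi 13.69 q [-0.33  0.05  1.99 -0.    1.1   1.  ] F [-0.83 -0.68 -2.15] M [0.029 0.028 0.   ] open 0.045
shift [ 0.07 -0.05  0.02] turn [0.    0.    0.005]
```

Request:
arm_command(plan=[[[0.05,0,0,0,0,0],[0.1,0,0,0,0,0],[0.15,0,0,0,0,0],[0.2,0,0,0,0,0],[0.2,0,0,0,0,0]]])

```text
t: 8.13
tool_pos: [0.5184, -0.0977, 0.1952]
tool_rot: [-3.119, -0.374, 0.001]
contact_force: [-1.2, -0.1, -1.7]
opening: 0.0446
grip_force: 41.6
```

Request:
arm_command(plan=[[[0.05,0,0,0,0,0],[0.1,0,0,0,0,0],[0.15,0,0,0,0,0],[0.15,0,0,0,0,0]]])

```text
t: 8.47
tool_pos: [0.519, -0.0975, 0.1946]
tool_rot: [-3.119, -0.374, 0.006]
contact_force: [-5.8, -2.3, 0.2]
opening: 0.0452
grip_force: 41.7
```

```bash
python3 mv.py .5170 -.0975 .195 13.4
```

```text
t 8.47 pos [ 0.519  -0.0975  0.1946] psi 13.67 q [-0.33  0.06  1.99 -0.    1.1   1.01] F [-5.81 -2.33  0.24] M [-0.378  0.872 -0.182] open 0.0452
shift [-0.19 -0.04 -0.04] turn [-0.001  0.004  0.005]
```

Request:
arm_command(plan=[[[0,0,0.0,0,0,0.005],[0,0,0,0,0,0.01],[0,0,0,0,0,0.015],[0,0,0,0,0,0.015],[0,0,0,0,0,0.015]]])

```text
t: 8.88
tool_pos: [0.519, -0.097, 0.1944]
tool_rot: [-3.12, -0.351, 0.005]
contact_force: [-5.5, 0.1, -0.7]
opening: 0.045
grip_force: 41.8
```

```bash
python3 mv.py .5170 -.0975 .195 13.4
```

```text
t 8.88 pos [ 0.519  -0.097   0.1944] psi 12.85 q [-0.33  0.06  1.99 -0.    1.1   1.02] F [-5.49  0.09 -0.66] M [0.163 0.813 0.134] open 0.045
shift [-0.2   0.01 -0.06] turn [-0.002  0.003 -0.01 ]
```

Request:
arm_command(plan=[[[0,0,0.03,0,0,-0.004],[0,0,0.06,0,0,-0.008],[0,0,0.1,0,0,-0.008],[0,0,0.1,0,0,-0.008],[0,0,0.1,0,0,-0.008]]])

```text
t: 9.3
tool_pos: [0.519, -0.0974, 0.1939]
tool_rot: [-3.12, -0.363, 0.006]
contact_force: [-6.3, -0.3, 3.5]
opening: 0.045
grip_force: 41.9
```

```bash
python3 mv.py .5170 -.0975 .195 13.4
```

```text
t 9.3 pos [ 0.519  -0.0974  0.1939] psi 13.28 q [-0.33  0.06  1.99 -0.    1.1   1.01] F [-6.35 -0.3   3.49] M [-0.191  1.07  -0.109] open 0.045
shift [-0.2  -0.04 -0.11] turn [-0.001  0.004 -0.002]
```

Request:
arm_command(plan=[[[0,0,0,0,0,0.004],[0,0,0,0,0,0.004],[0,0,0,0,0,0.004]]], force=20)

```text
t: 9.55
tool_pos: [0.519, -0.0972, 0.1939]
tool_rot: [-3.12, -0.358, 0.006]
contact_force: [-7.8, -0.3, 2.5]
opening: 0.0451
grip_force: 42.1
```

Request:
arm_command(plan=[[[0,0,0,0,0,0],[0,0,0,0,0,0],[0,0,0,0,0,0],[0,0,0,0,0,0]]], gripper=-0.45)

```text
t: 9.88
tool_pos: [0.5204, -0.0974, 0.1948]
tool_rot: [3.121, 0.357, 0.003]
contact_force: [-0.4, 0.4, -0.3]
opening: 0.0622
grip_force: 0.0
```

```bash
python3 mv.py .418 -.121 .28 13.2
```

```text
t 9.88 pos [ 0.5204 -0.0974  0.1948] psi 13.05 q [-0.33  0.06  1.99  0.    1.1   1.02] F [-0.44  0.42 -0.28] M [0.028 0.014 0.027] open 0.0622
shift [-1.049e+01 -1.000e-02 -8.540e+00] turn [ 0.001 -0.002 -0.003]
```

Request:
arm_command(plan=[[[-0.3,0,-2,0,0,0],[-0.5,0,-4.5,0,0,0],[-2,0,-6.5,0,0,0],[-5,0,-7.5,0,0,0],[-8.5,0,-7.5,0,0,0],[-10,0,-7.5,0,0,0],[-10,0,-7.5,0,0,0],[-10,0,-7.5,0,0,0]]])

```text
t: 10.55
tool_pos: [0.4224, -0.12, 0.2696]
tool_rot: [3.121, 0.355, 0.003]
contact_force: [-0.3, 0.3, 1.3]
opening: 0.062
grip_force: 0.0
```

Request:
arm_command(plan=[[[0,0,0,0,0,0],[0,0,0,0,0,0],[0,0,0,0,0,0],[0,0,0,0,0,0],[0,0,0,0,0,0],[0,0,0,0,0,0],[0,0,0,0,0,0]]], gripper=1)

```text
t: 11.13
tool_pos: [0.4225, -0.1198, 0.2691]
tool_rot: [-3.121, -0.357, 0.0]
contact_force: [-0.2, 0.5, 0.5]
opening: -0.0001
grip_force: 0.0
```

```bash
python3 mv.py .440 -.1156 .193 13.2;  python3 - <<'E'
from fit import *
p,d=get_image("scene");cv2.imwrite("pics/scene4.png",p)
cv2.imwrite("pics/c5.png",cv2.resize(p[150:210,215:295],(800,600),interpolation=cv2.INTER_CUBIC))
E
```

```text
t 11.13 pos [ 0.4225 -0.1198  0.2691] psi 13.06 q [-0.45 -0.29  2.16  0.    1.27  0.9 ] F [-0.21  0.46  0.5 ] M [ 0.014 -0.084  0.043] open -0.0001
shift [ 1.8  -0.02  7.61] turn [-0.     0.    -0.002]
```

View pics/c5.png

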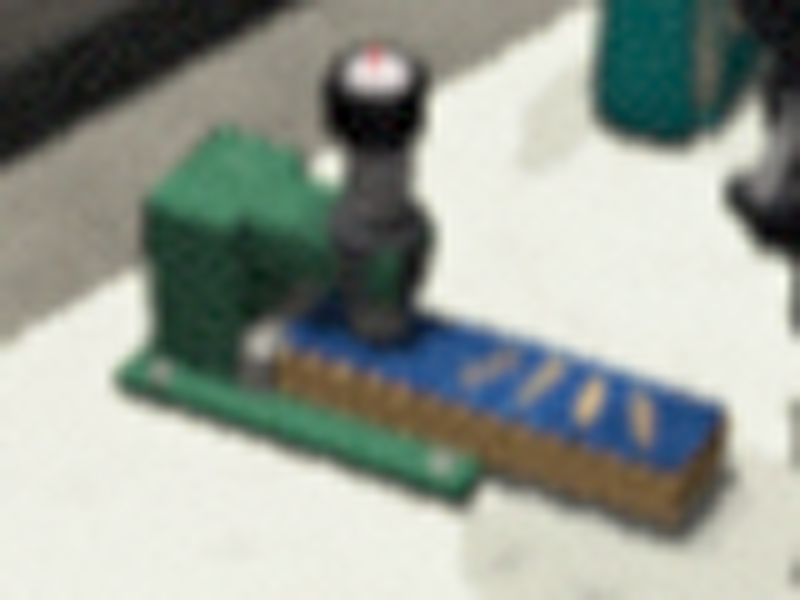

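Request:
arm_command(plan=[[[1,0,2,0,0,0],[1.8,0,5,0,0,0],[1.8,0,7,0,0,0],[1.8,0,7.6,0,0,0],[1.8,0,7.6,0,0,0]]])

```text
t: 11.6
tool_pos: [0.4389, -0.1154, 0.1912]
tool_rot: [-3.119, -0.357, 0.007]
contact_force: [-0.8, 0.3, 0.1]
opening: -0.0002
grip_force: 0.0
```

Request:
arm_command(plan=[[[0.2,0,0,0,0,0],[0.4,0,0,0,0,0],[0.6,0,0,0,0,0],[0.75,0,0,0,0,0],[0.9,0,0,0,0,0],[1.0,0,0,0,0,0],[1.05,0,0,0,0,0],[1.1,0,0,0,0,0],[1.15,0,0,0,0,0],[1.2,0,0,0,0,0],[1.25,0,0,0,0,0]]])

```text
t: 12.52
tool_pos: [0.4521, -0.113, 0.1931]
tool_rot: [-3.121, -0.357, 0.0]
contact_force: [0.1, -0.0, 0.3]
opening: 0.0001
grip_force: 0.0
```

```bash
python3 mv.py .440 -.1156 .193 13.2
```

```text
t 12.52 pos [ 0.4521 -0.113   0.1931] psi 13.05 q [-0.4  -0.09  2.14  0.    1.1   0.94] F [ 0.13 -0.01  0.27] M [-0.004  0.035 -0.04 ] open 0.0001
shift [-1.24 -0.02  0.01] turn [-0.     0.    -0.003]
```

Request:
arm_command(plan=[[[0.05,0,0,0,0,0],[0.1,0,0,0,0,0],[0.15,0,0,0,0,0],[0.2,0,0,0,0,0],[0.2,0,0,0,0,0]]])

```text
t: 12.93
tool_pos: [0.4534, -0.1126, 0.1928]
tool_rot: [-3.121, -0.358, 0.005]
contact_force: [-5.2, -1.6, 2.4]
opening: -0.0
grip_force: 2.7
```

Request:
arm_command(plan=[[[0.05,0,0,0,0,0],[0.1,0,0,0,0,0],[0.15,0,0,0,0,0],[0.15,0,0,0,0,0]]])

```text
t: 13.27
tool_pos: [0.4541, -0.1123, 0.1924]
tool_rot: [-3.12, -0.358, 0.012]
contact_force: [-9.6, -1.4, 4.7]
opening: -0.0
grip_force: 5.2
```

```bash
python3 mv.py .440 -.1156 .193 13.2
```

```text
t 13.27 pos [ 0.4541 -0.1123  0.1924] psi 13.1 q [-0.4  -0.08  2.13 -0.    1.1   0.94] F [-9.55 -1.4   4.7 ] M [-0.373  1.59   0.016] open -0.0
shift [-1.45  0.   -0.05] turn [-0.002  0.007 -0.002]
```

Request:
arm_command(plan=[[[-1,0,0,0,0,0],[-2,0,-1,0,0,0],[-2,0,-4.5,0,0,0],[-2,0,-8.5,0,0,-0.12],[-2,0,-12.5,0,0,-0.24],[-2,0,-14,0,0,-0.36],[-2,0,-14,0,0,-0.48],[-2,0,-14,0,0,-0.6],[-2,0,-14,0,0,-0.72],[-2,0,-14,0,0,-0.84],[-2,0,-14,0,0,-0.96],[-2,0,-14,0,0,-1.08]]], gripper=-1)

```text
t: 14.27
tool_pos: [0.4359, -0.1167, 0.3333]
tool_rot: [2.487, 1.918, 0.002]
contact_force: [-0.1, 0.5, -0.8]
opening: 0.0855
grip_force: 0.0
```

Request:
arm_command(plan=[[[0,0,0,0,0,-0.12],[0,0,0,0,0,-0.24],[0,0,0,0,0,-0.36],[0,0,0,0,0,-0.48],[0,0,0,0,0,-0.6],[0,0,0,0,0,-0.72],[0,0,0,0,0,-0.84],[0,0,0,0,0,-0.96],[0,0,0,0,0,-1.08],[0,0,0,0,0,-1.2]]])

```text
t: 15.1
tool_pos: [0.4359, -0.1167, 0.3333]
tool_rot: [0.97, 2.986, 0.001]
contact_force: [0.3, -0.4, 0.2]
opening: 0.0853
grip_force: 0.0
```

```bash
python3 mv.py .589 -.0808 .333 212;python3 - <<'E'
from h import *
for n in("scene","top"):
    p,d=get_image(n);cv2.imwrite(f"pics/{n}5.png",p);np.save(f"{n}5.npy",d)
    W=world(n,d).reshape(-1,3);s=(np.hypot(W[:,0]-.588,W[:,1]+.08)<.03)&(W[:,2]>.137)&(W[:,2]<.16);Q=W[s]
    print(n,s.sum(),Q.mean(0).round(4),Q.min(0).round(3),Q.max(0).round(3),np.percentile(Q[:,2],[25,50,75,90]).round(4))
E
```

```text
t 15.1 pos [ 0.4359 -0.1167  0.3333] psi 144.02 q [-0.43 -0.33  2.08  0.    1.39 -1.37] F [ 0.26 -0.39  0.16] M [-0.042 -0.017  0.022] open 0.0853
shift [-10.28  11.9    0.05] turn [ 0.     0.002 -1.186]
scene 61 [ 0.5862 -0.0751  0.143 ] [ 0.571 -0.096  0.137] [ 0.607 -0.058  0.147] [0.1417 0.1433 0.1449 0.1457]
top 56 [ 0.5902 -0.077   0.1453] [ 0.573 -0.096  0.138] [ 0.604 -0.063  0.153] [0.1434 0.1451 0.1475 0.1492]
```

Request:
arm_command(plan=[[[-1,1.2,0,0,0,-0.12],[-2.5,3,0,0,0,-0.24],[-4,4.8,0,0,0,-0.36],[-5.5,6.6,0,0,0,-0.48],[-7,8.4,0,0,0,-0.6],[-8.5,10.1,0,0,0,-0.72],[-9.6,11.4,0,0,0,-0.84],[-10.2,12,0,0,0,-0.96],[-10.2,12,0,0,0,-1.08],[-10.2,12,0,0,0,-1.19],[-10.2,12,0,0,0,-1.19],[-10.2,12,0,0,0,-1.19]]])

```text
t: 16.2
tool_pos: [0.5892, -0.0805, 0.3332]
tool_rot: [-0.855, 3.023, 0.0]
contact_force: [0.8, -0.6, 0.9]
opening: 0.0853
grip_force: 0.0
```

```bash
python3 mv.py .589 -.079 .286 212
```

```text
t 16.2 pos [ 0.5892 -0.0805  0.3332] psi -148.41 q [-0.26  0.04  1.75  0.    1.35 -2.38] F [ 0.78 -0.57  0.93] M [-0.032  0.038  0.044] open 0.0853
shift [-0.06  0.14  4.72] turn [-0.     0.    -0.007]
```

Request:
arm_command(plan=[[[0,0.1,1.5,0,0,0],[0,0.1,3,0,0,0],[0,0.1,4.2,0,0,0],[0,0.1,4.7,0,0,0],[0,0.1,4.7,0,0,0],[0,0.1,4.7,0,0,0]]])

```text
t: 16.7
tool_pos: [0.5888, -0.0797, 0.2862]
tool_rot: [0.861, -3.021, -0.0]
contact_force: [-0.0, 0.2, -0.2]
opening: 0.0856
grip_force: 0.0
```

Request:
arm_command(plan=[[[0,0,0,0,0,0],[0,0,0,0,0,0],[0,0,0,0,0,0],[0,0,0,0,0,0],[0,0,0,0,0,0],[0,0,0,0,0,0],[0,0,0,0,0,0],[0,0,0,0,0,0],[0,0,0,0,0,0],[0,0,0,0,0,0]]], gripper=1, force=45)

```text
t: 17.53
tool_pos: [0.5891, -0.0797, 0.287]
tool_rot: [-0.862, 3.02, -0.001]
contact_force: [0.5, -0.1, 4.9]
opening: 0.035
grip_force: 44.9
```

```bash
python3 mv.py .589 -.079 .286 212
```

```text
t 17.53 pos [ 0.5891 -0.0797  0.287 ] psi -148.13 q [-0.26  0.08  1.79 -0.    1.27 -2.39] F [ 0.53 -0.08  4.86] M [-0.031  0.058 -0.023] open 0.035
shift [-0.03  0.06  0.1 ] turn [-0.001  0.001 -0.002]
```

Request:
arm_command(plan=[[[0,0,0.02,0,0,0.1],[0,0,0.05,0,0,0.2],[0,0,0.07,0,0,0.3],[0,0,0.1,0,0,0.4],[0,0,0.12,0,0,0.5],[0,0,0.15,0,0,0.6]]])

```text
t: 18.03
tool_pos: [0.5891, -0.0795, 0.2855]
tool_rot: [0.076, 3.14, 0.0]
contact_force: [-0.2, 0.6, 6.0]
opening: 0.0347
grip_force: 45.1
```

```bash
python3 mv.py .589 -.079 .286 212;python3 - <<'E'
from h import *
p,d=get_image("scene");cv2.imwrite("pics/scene6.png",p)
c=project("scene",[[.589,-.08,.13]])[0];print(c)
E
```

```text
t 18.03 pos [ 0.5891 -0.0795  0.2855] psi 177.23 q [-0.26  0.08  1.79  0.    1.27 -1.78] F [-0.22  0.61  5.99] M [0.171 0.033 0.097] open 0.0347
shift [ 0.01  0.05 -0.05] turn [-0.     0.001 -0.607]
[252.42769128 160.46336224]
```

Request:
arm_command(plan=[[[0,0,0.02,0,0,0.1],[0,0,0.05,0,0,0.2],[0,0,0.07,0,0,0.3]]])

```text
t: 18.33
tool_pos: [0.5891, -0.0794, 0.2847]
tool_rot: [0.544, 3.093, 0.001]
contact_force: [-0.0, 1.1, 4.4]
opening: 0.0348
grip_force: 45.1
```

```bash
python3 mv.py .589 -.079 .286 212|head -1
```

```text
t 18.33 pos [ 0.5891 -0.0794  0.2847] psi 160.05 q [-0.26  0.08  1.79  0.    1.27 -1.48] F [-0.02  1.12  4.38] M [0.194 0.015 0.143] open 0.0348
```

Request:
arm_command(plan=[[[0,0,0.02,0,0,0.1],[0,0,0.05,0,0,0.2]]])

```text
t: 18.5
tool_pos: [0.5891, -0.0793, 0.2842]
tool_rot: [0.85, 3.023, 0.002]
contact_force: [0.4, 2.4, 5.5]
opening: 0.0348
grip_force: 45.1
```

```bash
python3 mv.py .589 -.079 .286 212|head -1
```

```text
t 18.5 pos [ 0.5891 -0.0793  0.2842] psi 148.58 q [-0.26  0.08  1.79  0.    1.27 -1.28] F [0.44 2.35 5.45] M [ 0.242 -0.099  0.167] open 0.0348
```

Request:
arm_command(plan=[[[0,0,0.02,0,0,0.1],[0,0,0.05,0,0,0.2]]])

```text
t: 18.67
tool_pos: [0.5891, -0.0793, 0.2837]
tool_rot: [1.148, 2.923, 0.002]
contact_force: [0.3, 1.8, 4.8]
opening: 0.0348
grip_force: 45.1
```

```bash
python3 mv.py .589 -.079 .286 212|head -1
```

```text
t 18.67 pos [ 0.5891 -0.0793  0.2837] psi 137.13 q [-0.26  0.08  1.79  0.    1.27 -1.08] F [0.25 1.85 4.8 ] M [ 0.337 -0.098  0.145] open 0.0348
```

Request:
arm_command(plan=[[[0,0,0.02,0,0,0.1],[0,0,0.05,0,0,0.2]]])

```text
t: 18.83
tool_pos: [0.5892, -0.0792, 0.2835]
tool_rot: [1.433, 2.794, 0.003]
contact_force: [-0.6, 1.7, 7.4]
opening: 0.035
grip_force: 45.2
```

```bash
python3 mv.py .589 -.079 .286 212|head -1
```

```text
t 18.83 pos [ 0.5892 -0.0792  0.2835] psi 125.68 q [-0.26  0.08  1.79  0.    1.27 -0.88] F [-0.59  1.73  7.38] M [ 0.275 -0.03   0.244] open 0.035
```

Request:
arm_command(plan=[[[0,0,0,0,0,0.1]]])

```text
t: 18.92
tool_pos: [0.5893, -0.0792, 0.2835]
tool_rot: [1.571, 2.719, 0.003]
contact_force: [0.4, 2.3, 4.9]
opening: 0.035
grip_force: 45.1
```

```bash
python3 mv.py .589 -.079 .286 212|head -1
```

```text
t 18.92 pos [ 0.5893 -0.0792  0.2835] psi 119.96 q [-0.26  0.08  1.79  0.    1.27 -0.78] F [0.41 2.31 4.86] M [ 0.403 -0.162  0.226] open 0.035
```

Request:
arm_command(plan=[[[0,0,0,0,0,0.1]]])

```text
t: 19.0
tool_pos: [0.5893, -0.0792, 0.2834]
tool_rot: [1.705, 2.637, 0.003]
contact_force: [0.5, 1.8, 5.0]
opening: 0.0347
grip_force: 45.1
```

```bash
python3 mv.py .589 -.079 .286 212|head -1
```

```text
t 19.0 pos [ 0.5893 -0.0792  0.2834] psi 114.24 q [-0.26  0.08  1.79  0.    1.27 -0.68] F [0.47 1.78 5.03] M [ 0.381 -0.172  0.326] open 0.0347
```

Request:
arm_command(plan=[[[0,0,0,0,0,0.1]]])

```text
t: 19.08
tool_pos: [0.5893, -0.0791, 0.2834]
tool_rot: [1.834, 2.549, 0.003]
contact_force: [1.3, 2.4, 5.9]
opening: 0.0349
grip_force: 45.1
```

```bash
python3 mv.py .589 -.079 .286 212|head -1
```

```text
t 19.08 pos [ 0.5893 -0.0791  0.2834] psi 108.51 q [-0.26  0.08  1.79  0.    1.27 -0.58] F [1.27 2.41 5.89] M [ 0.387 -0.267  0.28 ] open 0.0349
```

Request:
arm_command(plan=[[[0,0,0,0,0,0.1]]])

```text
t: 19.17
tool_pos: [0.5893, -0.0791, 0.2834]
tool_rot: [1.959, 2.454, 0.004]
contact_force: [1.8, 1.8, 4.7]
opening: 0.0346
grip_force: 45.0
```

```bash
python3 mv.py .589 -.079 .286 212|head -1
```

```text
t 19.17 pos [ 0.5893 -0.0791  0.2834] psi 102.78 q [-0.26  0.08  1.79  0.    1.27 -0.48] F [1.83 1.8  4.71] M [ 0.303 -0.274  0.285] open 0.0346
```

Request:
arm_command(plan=[[[0,0,0,0,0,0],[0,0,0,0,0,0],[0,0,0,0,0,0],[0,0,0,0,0,0],[0,0,-1,0,0,0],[0,0,-3,0,0,0],[0,0,-6,0,0,0],[0,0,-9,0,0,0],[0,0,-11,0,0,0],[0,0,-11,0,0,0]]], gripper=-1)

```text
t: 20.0
tool_pos: [0.5898, -0.0799, 0.3998]
tool_rot: [1.949, 2.451, 0.007]
contact_force: [0.2, -1.6, 1.5]
opening: 0.0857
grip_force: 0.0
```

```bash
python3 mv.py .42 -.14 .40 102.8;python3 - <<'E'
from h import *
p,d=get_image("scene");cv2.imwrite("pics/scene7.png",p)
a=cv2.imread("pics/scene4.png")
f=lambda q:cv2.resize(q[150:190,225:265],(400,400),interpolation=cv2.INTER_CUBIC)
cv2.imwrite("pics/c6.png",np.hstack([f(a),f(p)]))
E
```

```text
t 20.0 pos [ 0.5898 -0.0799  0.3998] psi 103.03 q [-0.26 -0.02  1.69  0.    1.46 -0.49] F [ 0.24 -1.56  1.45] M [-0.013 -0.043 -0.008] open 0.0857
shift [ -2.02 -17.9   -0.18] turn [0.01  0.005 0.004]
```

View pics/c6.png

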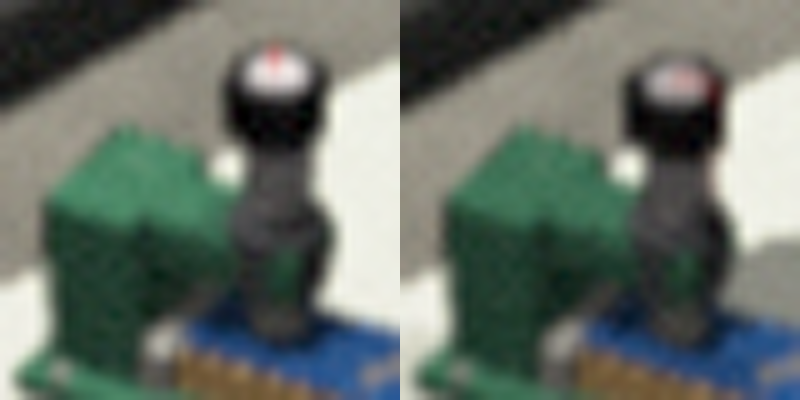

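```bash
python3 - <<'E'
from h import *
for f in("scene4","scene7"):
    p=cv2.imread(f"pics/{f}.png").astype(int)
    for y in range(152,172):
        r=p[y,240:302-1,2]-p[y,240:301,1:2].max(1)
        x=[(240+i,int(v)) for i,v in enumerate(r) if v>22 and 244<240+i<262]
        if x:print(f,y,x)
c=np.array([.589,-.0795])
for zt,nm,r in((.1415,"captop",.018),(.13,"capside",.018),(.103,"thimble",.0125)):
    print(nm,"centre",project("scene",[[*c,zt]])[0].round(1))
    for a in range(-180,-100,10):
        t=np.radians(a);print(a,project("scene",[[c[0]+r*np.cos(t),c[1]+r*np.sin(t),zt]])[0].round(1),end=" ")
    print()
E
```

```text
scene4 154 [(252, 29)]
scene4 155 [(251, 27), (252, 60), (253, 24)]
scene4 156 [(252, 46)]
scene4 157 [(252, 23)]
scene7 157 [(253, 30), (254, 24), (255, 24)]
scene7 158 [(252, 23), (253, 30), (254, 28), (255, 29), (256, 31)]
scene7 159 [(255, 25), (256, 35)]
scene7 160 [(256, 23)]
captop centre [252.3 157.7]
-180 [256.1 159.7] -170 [256.7 159.3] -160 [257.1 158.8] -150 [257.4 158.3] -140 [257.6 157.9] -130 [257.5 157.4] -120 [257.3 156.9] -110 [257.  156.4] 
capside centre [252.3 160.5]
-180 [256.2 162.5] -170 [256.7 162.1] -160 [257.1 161.6] -150 [257.4 161.2] -140 [257.6 160.7] -130 [257.5 160.2] -120 [257.3 159.7] -110 [257.  159.2] 
thimble centre [252.4 167. ]
-180 [255.  168.4] -170 [255.4 168.1] -160 [255.7 167.8] -150 [255.9 167.5] -140 [256.  167.1] -130 [255.9 166.8] -120 [255.8 166.5] -110 [255.6 166.1]
```

The last picture pair (left before turning, right after) shows the cap's red line swung from the back, at (275,52), to the right side, at (712,88). The thimble's line is only faint at its right edge, near (712,165), so the cap has slipped past it. The foot sits on the block, and the block's end is against the stop. I'm handing in.

```bash
python3 -c "
from station import *
print(finish_job())"
```

```text
the job is handed in; nothing more can be done
None
```

I handed the job in: the block nearer the green gauge lies against the stop plate under the spindle, and I turned the cap clockwise until the torque held near 0.30 N m, about 0.2 to 0.4 rad of slip, then let go; the hand-in gave no verdict, and the slip rests on torque readings plus a faint thimble line.

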